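# Fill the sugar bowl with the scoop

### The arm

A 7-joint arm with a two-finger parallel gripper is mounted at the origin on the work surface. World frame = base frame: x ahead of the robot, y to its left, z up, the work surface at z = 0. Lengths are in m, angles in degrees, forces in N, time in s.
With the tool pointing down it reaches from about 0.425 to 0.875 m from the base axis. Payload 4.7 kg.
Tool frame: the origin (TCP) lies at the very end of the fingers, on their centre line; the grasp point (between the pads) lies 19 mm behind it; z points along the fingers, y is the line along which they close (so a half turn about z gives the same grasp; the last joint's range is limited). The gripper opens to 87 mm and grips with 3 to 60 N. Pads are 19 mm wide; open, the fingers measure 117 mm over their backs; the gripper's body (75 mm by 190 mm) begins 51 mm behind the grasp point.
Start: joints at [70.48, 18.392, -4.016, 83.108, 1.295, 78.541, -3.26], TCP at [0.226, -0.61, 0.193] pointing down, gripper open.
Joint ranges: [-163.93, 163.93], [-17.29, 119.83], [-79.2, 71.16], [3.27, 140.29], [-89.18, 269.18], [5.43, 117.66], [-154.24, 154.24]. Speed limits (degrees/s): [147.25, 147.25, 180, 180, 180, 180, 180].

### API

Orientations are given as [roll, pitch, yaw] about the fixed x, y, z axes, in that order (R = Rz(yaw) Ry(pitch) Rx(roll)).
In Python, from cell import get_obs, cams, ticket, finder gives the robot as it stands.
- The arm moves only by the shell command python3 -m creep 'ROWS' [FORCE]. ROWS is text: rows parted by semicolons, each of 5 numbers parted by spaces: the shift along the world's x, y, z in m, then the turn about the world's z in degrees, then the finger opening in m, from 0 to 0.087. A call has 1 to 8 rows; each row shifts and turns the commanded pose from where the row before left it; what a row does not reach is not made up. A row lasts 1/8 s, in which the tool goes at most 62.5 mm and 10.7 degrees, less where a joint would pass 70% of its speed; a pose out of reach is approached as far as the arm can. A call with a gripper value outside its range is refused whole. The fingers move at their own pace and stop on an object; FORCE is the grip in N (left out, the last holds). Time passes only in rows, so rows that do not move let the fingers close. It gives the time, the measured TCP pose, the force, the opening and the grip force at its end, in the units of the state.
- get_obs(): the state, without advancing time (a new reading comes with each control period).
- cams.read_camera(name): name is "scene" or "top" or "wrist"; returns the picture (400x640x3 uint8, red, green, blue); there is no depth.
- cams.calibration(name): a dict with "fx", "fy", "cx", "cy" (pixels), "extrinsics" (4x4, takes a point from world to camera coordinates). Camera axes: x right, y down, z forward; pixel columns grow to the right and rows downward; lengths in m; the calibration is good to about 2 mm. A picture is of the moment at which its call begins: read the wrist's pose just before it. calibration takes no time and is no camera call; for the wrist camera it gives the pose at the moment of the call.
- ticket.sign_off(): hands the job in; it is judged then, once.
Trained networks look in the newest picture that a camera, given by its name, has taken for a name from the list of things; names that differ only in an ending like _2 or _b are one class to them, and where a whole thing is asked for, a point or a joint stands for the part that bears it (a point fixed in the world has none). Each returns a list of dicts, best first, with "p" (0 to 1); they miss things now and then, are a little off and sometimes report something else, mostly with a low value. They report only what shows in the picture. A call takes as long as a camera call. They do not tell look-alikes from the thing itself.
- finder.masks_of(name, camera): "mask" (400x640 bool, what is visible of it) and "xy" ([column, row] in pixels, amid what is visible of it).
- finder.tip_of(name, camera): "xy" ([column, row] in pixels: a listed point, or the origin of a listed thing).
The state is a dict: "time_s": time; "qpos": joint angles; "joint_velocities": joint speeds; "effort": joint torques, N m; "tool_pos": TCP position; "tool_rot": TCP orientation; "force": force on the tool from outside, world axes, zero at the start; "wrist_torque": the same for the moment, N m; "grip_width": finger opening in m; "grasp_force": force on a finger pad.
Only numpy, scipy, OpenCV 4.12 (cv2) and the standard library are available. Lean on these libraries where they do the work, as an engineer would, in place of code of your own. Each camera call takes 0.05 s, during which the arm holds its last target. There are 200 camera calls.

### The job

Use the scoop to bring at least four of the five sugar lumps from the steel tray to the sugar bowl, and lay the scoop back flat on its wooden board. Do not touch the lumps with the gripper and do not spill any: each lump ends in the bowl or still in the tray. Leave the bowl where it stands, do not knock over the glass in the tray, and do not disturb the other things on the counter.

Things in the scene. Friction and masses are not known exactly. Their poses are not given: they have to be found in the camera images.
- scoop: Aluminium scoop, 0.16 kg, starts flat on the board. Origin: centre of the pan's flat underside; x out of the open front, z up. Pan 100 mm long (x -50 to 50), 110 mm wide outside, 104 inside, floor 2 mm thick. Rear wall at x = -50 36 mm high; side walls 36 mm high for x -50 to -5, 22 mm for x -5 to 20; none beyond.
- scoop_grip (a point): Place to pinch the scoop's black handle across, at (-95, 0, 75) mm in the scoop's frame, axes as the scoop's. The handle is a flat-sided bar 16 mm wide (y), 22 mm tall (z 64 to 86 mm), from x = -155 to -60 mm, parallel to the pan's floor, joined to the rear wall by a sloping neck at x = -70 to -48 mm.
- scoop_lip (a point): Middle of the pan's front edge, at (50, 0, 0) mm in the scoop's frame: the open front, a plain square lip 2 mm thick. Pushing it hard against something can turn the handle a few degrees in the fingers.
- tray: Fixed shallow steel tray, 260 mm (x) by 200 mm (y) outside, 35 mm high, walls and floor 3 mm thick; origin: centre of its underside. Its +x end is the end farther from the robot. The lumps and an upturned glass stand in its far half; the near part is empty.
- bowl: Loose white sugar bowl, 160 mm across the rim, 65 mm high, wall 5 mm, foot 72 mm across, 0.55 kg; origin: centre of its underside, z up.
- board: Fixed wooden board for the scoop, 150 mm (x) by 130 mm (y), 12 mm thick, flat on the counter; origin: centre of its underside. The scoop starts with its pan on it, the handle pointing roughly back towards the robot.
- lump1: White sugar lump, a cube of 30 x 30 x 28 mm with edges rounded by 8 mm, about 25 g (varies), lying in the tray; origin: its middle. Friction on scoop and tray about 0.4 (varies): it slides out only when the pan is tipped by well over 25 degrees.
- lump2: White sugar lump, a cube of 30 x 30 x 28 mm with edges rounded by 8 mm, about 25 g (varies), lying in the tray; origin: its middle. Friction on scoop and tray about 0.4 (varies): it slides out only when the pan is tipped by well over 25 degrees.
- lump3: White sugar lump, a cube of 30 x 30 x 28 mm with edges rounded by 8 mm, about 25 g (varies), lying in the tray; origin: its middle. Friction on scoop and tray about 0.4 (varies): it slides out only when the pan is tipped by well over 25 degrees.
- lump4: White sugar lump, a cube of 30 x 30 x 28 mm with edges rounded by 8 mm, about 25 g (varies), lying in the tray; origin: its middle. Friction on scoop and tray about 0.4 (varies): it slides out only when the pan is tipped by well over 25 degrees.
- lump5: White sugar lump, a cube of 30 x 30 x 28 mm with edges rounded by 8 mm, about 25 g (varies), lying in the tray; origin: its middle. Friction on scoop and tray about 0.4 (varies): it slides out only when the pan is tipped by well over 25 degrees.
- tray_glass: Tulip tea glass (clear; treat as solid) standing upside down on the tray floor in one of the far corners, 85 mm tall, 54 mm across its mouth, which is below; origin: centre of its underside (mouth). It may be nudged but must stay upright.
- glass_a: Tulip tea glass (clear; treat as solid), 85 mm tall, 54 mm across the mouth, 46 mm across the foot, standing upright on the counter; origin: centre of its foot. Bystander.
- glass_b: Tulip tea glass (clear; treat as solid), 85 mm tall, 54 mm across the mouth, 46 mm across the foot, standing upright on the counter; origin: centre of its foot. Bystander.
- pick_glass: Small glass of toothpicks on the counter, 46 mm across, 65 mm tall, picks to 90 mm; origin: centre of its underside. Bystander.
- saucers: Stack of white saucers, 104 mm across, 44 mm tall; origin: centre of its underside. Bystander.
- teapot: Steel teapot, body 116 mm across, 148 mm tall with its knob, handle and spout reach 95 mm to its -y and +y sides; origin: centre of its underside. Bystander.
- tea_tin: Dark tea tin, 70 mm across, 90 mm tall; origin: centre of its underside. Bystander.
Things that resemble listed ones, but are neither listed nor needed, are in the scene too. What is shaped like the board but green is not meant.

How it is judged (in metres and radians):
On the way:
1. at least one lump rides in the scoop, lifted clear above the tray (((x of lump1 in the frame of scoop between -0.052 and 0.055 m and y of lump1 in the frame of scoop between -0.055 and 0.055 m and z of lump1 in the frame of scoop between 0.004 and 0.06 m and height (world z) of scoop above 0.06 m) or (x of lump2 in the frame of scoop between -0.052 and 0.055 m and y of lump2 in the frame of scoop between -0.055 and 0.055 m and z of lump2 in the frame of scoop between 0.004 and 0.06 m and height (world z) of scoop above 0.06 m) or (x of lump3 in the frame of scoop between -0.052 and 0.055 m and y of lump3 in the frame of scoop between -0.055 and 0.055 m and z of lump3 in the frame of scoop between 0.004 and 0.06 m and height (world z) of scoop above 0.06 m) or (x of lump4 in the frame of scoop between -0.052 and 0.055 m and y of lump4 in the frame of scoop between -0.055 and 0.055 m and z of lump4 in the frame of scoop between 0.004 and 0.06 m and height (world z) of scoop above 0.06 m) or (x of lump5 in the frame of scoop between -0.052 and 0.055 m and y of lump5 in the frame of scoop between -0.055 and 0.055 m and z of lump5 in the frame of scoop between 0.004 and 0.06 m and height (world z) of scoop above 0.06 m))), for 0.2 s.
At the end, for the whole second after the job is handed in: 4+ lumps in the bowl (within 72 mm of its axis, 5-85 mm above its underside), any other in bowl or tray; scoop flat on its board, pan centre within 50 mm of the board's; bowl upright within 40 mm of its start; lumps and scoop at rest ((((horizontal distance between lump1 and bowl below 0.072 m and z of lump1 in the frame of bowl between 0.005 and 0.085 m) and (horizontal distance between lump2 and bowl below 0.072 m and z of lump2 in the frame of bowl between 0.005 and 0.085 m) and (horizontal distance between lump3 and bowl below 0.072 m and z of lump3 in the frame of bowl between 0.005 and 0.085 m) and (horizontal distance between lump4 and bowl below 0.072 m and z of lump4 in the frame of bowl between 0.005 and 0.085 m)) or ((horizontal distance between lump1 and bowl below 0.072 m and z of lump1 in the frame of bowl between 0.005 and 0.085 m) and (horizontal distance between lump2 and bowl below 0.072 m and z of lump2 in the frame of bowl between 0.005 and 0.085 m) and (horizontal distance between lump3 and bowl below 0.072 m and z of lump3 in the frame of bowl between 0.005 and 0.085 m) and (horizontal distance between lump5 and bowl below 0.072 m and z of lump5 in the frame of bowl between 0.005 and 0.085 m)) or ((horizontal distance between lump1 and bowl below 0.072 m and z of lump1 in the frame of bowl between 0.005 and 0.085 m) and (horizontal distance between lump2 and bowl below 0.072 m and z of lump2 in the frame of bowl between 0.005 and 0.085 m) and (horizontal distance between lump4 and bowl below 0.072 m and z of lump4 in the frame of bowl between 0.005 and 0.085 m) and (horizontal distance between lump5 and bowl below 0.072 m and z of lump5 in the frame of bowl between 0.005 and 0.085 m)) or ((horizontal distance between lump1 and bowl below 0.072 m and z of lump1 in the frame of bowl between 0.005 and 0.085 m) and (horizontal distance between lump3 and bowl below 0.072 m and z of lump3 in the frame of bowl between 0.005 and 0.085 m) and (horizontal distance between lump4 and bowl below 0.072 m and z of lump4 in the frame of bowl between 0.005 and 0.085 m) and (horizontal distance between lump5 and bowl below 0.072 m and z of lump5 in the frame of bowl between 0.005 and 0.085 m)) or ((horizontal distance between lump2 and bowl below 0.072 m and z of lump2 in the frame of bowl between 0.005 and 0.085 m) and (horizontal distance between lump3 and bowl below 0.072 m and z of lump3 in the frame of bowl between 0.005 and 0.085 m) and (horizontal distance between lump4 and bowl below 0.072 m and z of lump4 in the frame of bowl between 0.005 and 0.085 m) and (horizontal distance between lump5 and bowl below 0.072 m and z of lump5 in the frame of bowl between 0.005 and 0.085 m))) and ((horizontal distance between lump1 and bowl below 0.072 m and z of lump1 in the frame of bowl between 0.005 and 0.085 m) or (x of lump1 in the frame of tray between -0.13 and 0.13 m and y of lump1 in the frame of tray between -0.1 and 0.1 m and z of lump1 in the frame of tray between 0 and 0.06 m)) and ((horizontal distance between lump2 and bowl below 0.072 m and z of lump2 in the frame of bowl between 0.005 and 0.085 m) or (x of lump2 in the frame of tray between -0.13 and 0.13 m and y of lump2 in the frame of tray between -0.1 and 0.1 m and z of lump2 in the frame of tray between 0 and 0.06 m)) and ((horizontal distance between lump3 and bowl below 0.072 m and z of lump3 in the frame of bowl between 0.005 and 0.085 m) or (x of lump3 in the frame of tray between -0.13 and 0.13 m and y of lump3 in the frame of tray between -0.1 and 0.1 m and z of lump3 in the frame of tray between 0 and 0.06 m)) and ((horizontal distance between lump4 and bowl below 0.072 m and z of lump4 in the frame of bowl between 0.005 and 0.085 m) or (x of lump4 in the frame of tray between -0.13 and 0.13 m and y of lump4 in the frame of tray between -0.1 and 0.1 m and z of lump4 in the frame of tray between 0 and 0.06 m)) and ((horizontal distance between lump5 and bowl below 0.072 m and z of lump5 in the frame of bowl between 0.005 and 0.085 m) or (x of lump5 in the frame of tray between -0.13 and 0.13 m and y of lump5 in the frame of tray between -0.1 and 0.1 m and z of lump5 in the frame of tray between 0 and 0.06 m)) and horizontal distance between scoop and board below 0.05 m and z of scoop in the frame of board below 0.02 m and angle between scoop's own z axis and vertical below 0.1 rad and linear speed of each of scoop, lump1, lump2, lump3, lump4, lump5 below 0.02 m/s and distance of bowl from where it was at the start of the episode below 0.04 m and angle between bowl's own z axis and vertical below 0.15 rad); the robot touches nothing.
It fails at once if the fingers touch a sugar lump (contact force between the fingers and lump1 above 0.3 N or contact force between the fingers and lump2 above 0.3 N or contact force between the fingers and lump3 above 0.3 N or contact force between the fingers and lump4 above 0.3 N or contact force between the fingers and lump5 above 0.3 N).
It fails at once if the bowl is tipped by more than 25 degrees (angle between bowl's own z axis and vertical above 0.44 rad).
It fails at once if the glass in the tray is knocked over (leans by more than 25 degrees) (angle between tray_glass's own z axis and vertical above 0.44 rad).
It fails at once if another thing on the counter is knocked over or moved by more than 25 mm (distance of any of glass_a, glass_b, pick_glass, saucers, teapot, tea_tin from where it was at the start of the episode above 0.025 m or angle between any of glass_a, glass_b, pick_glass, saucers, teapot, tea_tin's own z axis and vertical above 0.3 rad).
It also fails if it takes over 64 s, if anything falls off the work surface, if the arm or the gripper's body presses on something with over 40 N, if the wrist force passes 120 N, or if a joint passes its speed limit or range.

## Working session

There is one attempt and no reset: what is moved stays moved. The work goes in short steps, Python scripts to look and compute and a shell command to move; the robot and the scene stay as the last step left them, time stands still between calls to the robot, and variables do not carry over. Pictures are saved under pics/ and viewed, at most 10 in all, crops included, and the job is handed in when it is done.

```bash
mkdir -p pics; ls
cat > h.py <<'E'
import numpy as np, cv2
from cell import get_obs, cams, ticket, finder
def snap(cam,fn=None,crop=None,s=1):
    im=cams.read_camera(cam)
    if fn:
        o=im[...,::-1]
        if crop: o=o[crop[1]:crop[3],crop[0]:crop[2]]
        cv2.imwrite('pics/'+fn,cv2.resize(o,None,fx=s,fy=s,interpolation=cv2.INTER_CUBIC))
    return im
def cal(cam):
    c=cams.calibration(cam); return c,np.array(c['extrinsics'])
def ray(cam,xy,z,c=None):
    c,E=c or cal(cam); d=np.array([(xy[0]-c['cx'])/c['fx'],(xy[1]-c['cy'])/c['fy'],1])
    R,t=E[:3,:3],E[:3,3]; o=-R.T@t; d=R.T@d
    return o+d*(z-o[2])/d[2]
def proj(cam,p):
    c,E=cal(cam); q=E[:3,:3]@np.array(p)+E[:3,3]; return [c['cx']+c['fx']*q[0]/q[2],c['cy']+c['fy']*q[1]/q[2]]
E
python3 - <<'E'
from h import *
print(get_obs())
a=snap('top','t0.png'); 
Z=dict(scoop_grip=.087,scoop_lip=.012,scoop=.012,tray=0,bowl=0,board=0,lump1=.017,tray_glass=.003,glass_a=0,pick_glass=0,saucers=0,teapot=0,tea_tin=0)
for n,z in Z.items():
    for r in finder.tip_of(n,'top')[:7]: print(n,round(r['p'],2),np.round(r['xy'],1),np.round(ray('top',r['xy'],z)[:2],3))
b=snap('scene','s0.png')
for n,z in Z.items():
    for r in finder.tip_of(n,'scene')[:6]: print('S',n,round(r['p'],2),np.round(r['xy'],1),np.round(ray('scene',r['xy'],z)[:2],3))
E
```

```text
pics
{'time_s': 0.0, 'qpos': array([70.47912842, 18.44087493, -4.01753887, 83.17541882,  1.29446635,
       78.54136884, -3.25935209]), 'joint_velocities': array([ 0.08342785,  0.09708268,  0.07194419, -0.04413488, -0.00674781,
        0.01363842, -0.06208226]), 'effort': array([ 3.27777025e-04, -4.91289353e+01, -4.03906675e-01, -3.12527668e+01,
       -6.40024804e-02,  4.38906380e-02,  1.99510291e-04]), 'tool_pos': array([ 0.22557064, -0.60894031,  0.19143675]), 'tool_rot': array([-1.79887562e+02,  4.63960729e-03,  2.03330836e+01]), 'force': array([0.90201112, 0.20238454, 0.14830662]), 'wrist_torque': array([ 0.00853572,  0.00524413, -0.02459768]), 'grasp_force': 0.0, 'grip_width': 0.08708865376096445}
scoop_grip 0.92 [455.  217.5] [ 0.488 -0.303]
scoop_lip 0.73 [446.5 172.4] [ 0.616 -0.314]
scoop 0.86 [446.7 191.1] [ 0.568 -0.31 ]
scoop 0.65 [389.3 261.2] [ 0.401 -0.154]
tray 0.65 [337.  198.8] [ 0.563 -0.036]
tray 0.15 [211.  205.1] [0.561 0.28 ]
bowl 0.68 [211.7 205.3] [0.56  0.278]
board 0.9 [465.2 295.4] [ 0.312 -0.332]
lump1 0.62 [350.9 184.4] [ 0.594 -0.072]
lump1 0.59 [347.1
[... 860 characters left out ...]
.138]
S board 0.97 [260.5 142.3] [ 0.302 -0.326]
S board 0.8 [216.3 192.1] [ 0.568 -0.318]
S board 0.25 [315.7 300.7] [0.788 0.1  ]
S lump1 0.72 [284.5 218.6] [ 0.598 -0.079]
S lump1 0.71 [273.5 238.4] [ 0.672 -0.071]
S lump1 0.54 [297.8 242. ] [ 0.658 -0.01 ]
S lump1 0.5 [305.6 223.2] [ 0.59  -0.021]
S tray_glass 0.64 [322.3 251.3] [0.649 0.054]
S glass_a 0.83 [378.6 288.9] [0.698 0.219]
S glass_a 0.74 [199.9 230.9] [ 0.715 -0.27 ]
S pick_glass 0.77 [390.2 193.7] [0.369 0.139]
S saucers 0.97 [237.3 266.9] [ 0.778 -0.115]
S teapot 0.75 [313.3 300.9] [0.791 0.096]
S teapot 0.4 [237.8 151. ] [ 0.373 -0.368]
S tea_tin 0.65 [323.5 249.7] [0.641 0.053]
S tea_tin 0.59 [291.3 171.6] [ 0.396 -0.164]
```

View pics/t0.png

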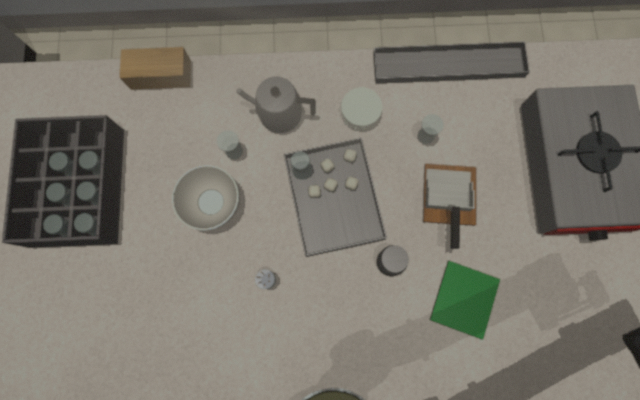

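View pics/s0.png

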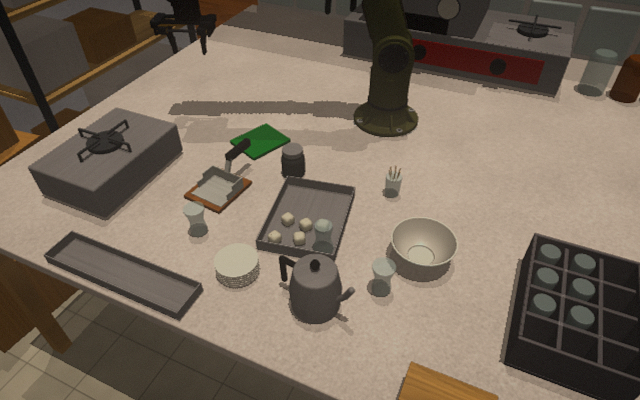

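Run:
```python
from h import *
im=snap('top','t1.png',(270,125,490,265),3.5)
C=cal('top')
def rect(n,z,pick=0):
    r=finder.masks_of(n,'top')
    for q in r[:3]:
        m=q['mask'].astype(np.uint8); pts=np.argwhere(m)[:,::-1]
        w=np.array([ray('top',p,z,C)[:2] for p in pts],np.float32)
        (c,s,a)=cv2.minAreaRect(w); print(n,round(q['p'],2),np.round(q['xy'],0),len(pts),'c',np.round(c,3),'s',np.round(s,3),'a',round(a,1),'mean',w.mean(0).round(3))
rect('tray',.035);rect('board',.012);rect('bowl',.065);rect('scoop',.04);rect('tray_glass',.06);rect('glass_a',.085)
r=finder.masks_of('scoop','top'); 
for q in r[:1]:
    m=q['mask']; dark=m&(im.sum(2)<130); p=np.argwhere(dark)[:,::-1]
    w=np.array([ray('top',x,.09,C)[:2] for x in p],np.float32); print('handle',len(p),cv2.minAreaRect(w),w.mean(0))
    print(cv2.fitLine(w,cv2.DIST_L2,0,.01,.01).ravel())
for q in finder.masks_of('lump1','top')[:8]: print('lump',round(q['p'],2),np.round(q['xy'],1),ray('top',q['xy'],.024,C)[:2].round(3))
```

```text
tray 0.96 [339. 205.] 7327 c [ 0.565 -0.027] s [0.264 0.201] a 10.1 mean [ 0.55  -0.033]
board 0.85 [448. 210.] 900 c [ 0.561 -0.316] s [0.13  0.152] a 84.3 mean [ 0.543 -0.315]
board 0.7 [465. 299.] 3513 c [ 0.306 -0.326] s [0.133 0.151] a 67.8 mean [ 0.304 -0.326]
bowl 0.79 [203. 198.] 3485 c [0.568 0.28 ] s [0.159 0.156] a 87.5 mean [0.567 0.28 ]
scoop 0.9 [453. 194.] 2262 c [ 0.518 -0.306] s [0.121 0.195] a 82.9 mean [ 0.548 -0.309]
tray_glass 0.97 [302. 165.] 506 c [0.637 0.049] s [0.048 0.071] a 88.5 mean [0.636 0.05 ]
tray_glass 0.39 [339. 207.] 7289 c [ 0.559 -0.026] s [0.258 0.198] a 9.8 mean [ 0.545 -0.032]
tray_glass 0.18 [263. 276.] 342 c [0.37 0.14] s [0.046 0.043] a 87.5 mean [0.369 0.14 ]
glass_a 0.84 [230. 143.] 540 c [0.688 0.217] s [0.076 0.051] a 25.3 mean [0.69  0.217]
glass_a 0.77 [428. 127.] 538 c [ 0.71  -0.263] s [0.052 0.078] a 46.2 mean [ 0.709 -0.265]
glass_a 0.24 [449. 190.] 2255 c [ 0.512 -0.292] s [0.112 0.186] a 83.6 mean [ 0.538 -0.297]
handle 101 ((0.46226558089256287, -0.29829806089401245), (0.01601051539182663, 0.08614810556173325), 84.21157836914062) [ 0.46348122 -0.29586327]
[ 0.9944126  -0.10556293  0.46348125 -0.29586327]
lump 0.68 [349.2 153.8] [ 0.672 -0.072]
lump 0.6 [352.2 183.8] [ 0.594 -0.075]
lump 0.59 [326.3 165.1] [ 0.645 -0.013]
lump 0.57 [333.3 185.6] [ 0.591 -0.028]
lump 0.55 [277.7 106.9] [0.806 0.105]
lump 0.43 [311.4 193.3] [0.574 0.027]
```

View pics/t1.png

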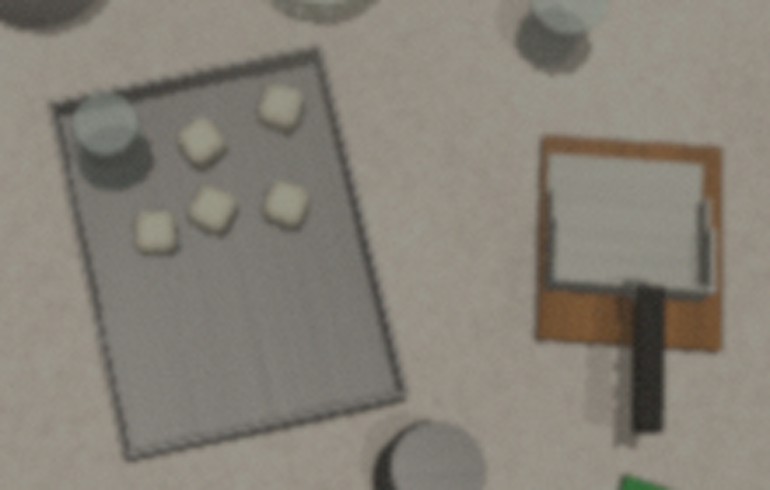

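```bash
python3 -m creep '0.035 0.044 0 -3.7 0.087;0.036 0.045 0 -3.7 0.087;0.036 0.045 0 -3.7 0.087;0.036 0.045 0 -3.7 0.087;0.036 0.045 0 -3.7 0.087;0.035 0.044 0 -3.8 0.087;0.034 0.0425 0 -3.7 0.087;0 0 0 0 0.087' 30
python3 - <<'E'
from h import *
o=get_obs();print(o['time_s'],o['tool_pos'],o['tool_rot'])
snap('wrist','w0.png')
for n,z in (('scoop_grip',.087),('scoop',.012),('scoop_lip',.012)):
  for r in finder.tip_of(n,'wrist')[:2]: print(n,r['p'],r['xy'],ray('wrist',r['xy'],z))
E
```

```text
time_s: 2.85
tool_pos: [0.4774, -0.2934, 0.1929]
tool_rot: [-179.9, -0.1, -5.1]
force: [0.9, -0.6, -0.1]
grip_width: 0.087
grasp_force: 0.0
2.85 [ 0.47741042 -0.29343437  0.19293531] [-1.79888696e+02 -9.91466228e-02 -5.12848134e+00]
scoop_grip 0.74 [328.4, 185.8] [ 0.47593526 -0.30521485  0.087     ]
scoop 0.8 [328.2, 91.8] [ 0.564485   -0.31635361  0.012     ]
scoop 0.31 [47.9, 43.7] [ 0.64379646 -0.02062499  0.012     ]
scoop_lip 0.62 [336.4, 43.9] [ 0.61190712 -0.33049546  0.012     ]
```

View pics/w0.png

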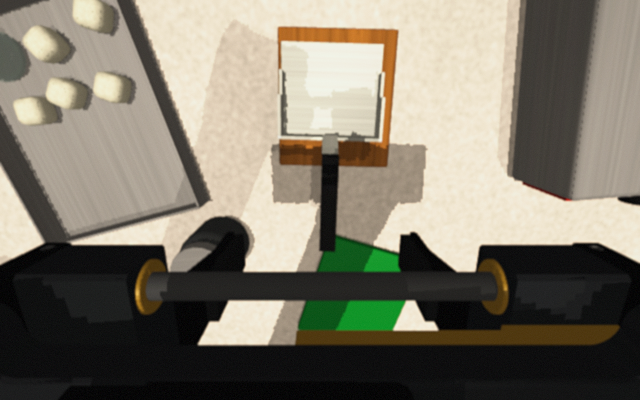

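```bash
python3 -m creep '-0.002 -0.008 -0.045 0 0.087;0 0 -0.045 0 0.087;0 0 -0.025 0 0.087;0 0 -0.008 0 0.087;0 0 0 0 0;0 0 0 0 0;0 0 0 0 0;0 0 0 0 0' 60;  python3 -m creep '0 0 0 0 0;0 0 0 0 0;0 0 0 0 0'
```

```text
time_s: 4.05
tool_pos: [0.4722, -0.3073, 0.0703]
tool_rot: [180.0, -0.1, -5.7]
force: [-0.3, -0.3, -0.3]
grip_width: 0.0551
grasp_force: 0.0
time_s: 4.42
tool_pos: [0.4718, -0.307, 0.0696]
tool_rot: [180.0, 0.0, -5.7]
force: [0.1, -0.8, -1.0]
grip_width: 0.0247
grasp_force: 0.0
```

```bash
python3 -m creep '0 0 0 0 0;0 0 0 0 0;0 0 0 0 0' 60
python3 - <<'E'
from h import *
C=cal('top')
P=lambda u,v,z:ray('top',(270+u/3.5,125+v/3.5),z,C)[:2]
t=np.array([P(52,105,.035),P(318,50,.035),P(403,398,.035),P(128,460,.035)]);print(t.round(3),t.mean(0))
for a,b in((3,0),(2,1),(1,0),(2,3)):
  d=t[b]-t[a];print(np.linalg.norm(d).round(3),np.degrees(np.arctan2(d[1],d[0])).round(1))
b=np.array([P(543,137,.012),P(722,148,.012),P(720,350,.012),P(537,340,.012)]);print('board',b.mean(0),b.round(3))
yaw=np.radians(11);R=np.array([[np.cos(yaw),np.sin(yaw)],[-np.sin(yaw),np.cos(yaw)]])
for u,v in((281,105),(200,140),(286,203),(213,209),(155,232)):
  print('lump tray',(R@(P(u,v,.024)-t.mean(0))).round(3))
print('glass',R@(P(107,125,.088)-t.mean(0)))
E
```

```text
time_s: 4.8
tool_pos: [0.4718, -0.3071, 0.0696]
tool_rot: [180.0, 0.0, -5.7]
force: [-0.4, -0.8, 0.2]
grip_width: 0.002
grasp_force: 0.0
[[ 0.672  0.089]
 [ 0.705 -0.102]
 [ 0.453 -0.145]
 [ 0.418  0.044]] [ 0.56218511 -0.02866134]
0.258 10.2
0.256 9.7
0.194 99.7
0.192 100.2
board [ 0.55956169 -0.31774272] [[ 0.64  -0.263]
 [ 0.626 -0.391]
 [ 0.48  -0.373]
 [ 0.492 -0.245]]
lump tray [ 0.096 -0.065]
lump tray [ 0.084 -0.002]
lump tray [ 0.025 -0.051]
lump tray [0.033 0.001]
lump tray [0.026 0.044]
glass [0.09046648 0.06060573]
```

Run:
```python
from h import *
snap('wrist','w1.png')
for n,z in (('scoop_grip',.087),('scoop',.012),('scoop_lip',.012)):
  for r in finder.tip_of(n,'wrist')[:1]: print(n,r['p'],r['xy'],ray('wrist',r['xy'],z))
snap('top')
for n,z in (('scoop_grip',.087),('scoop',.012),('scoop_lip',.012)):
  for r in finder.tip_of(n,'top')[:1]: print(n,r['p'],r['xy'],ray('top',r['xy'],z))
```

```text
scoop_grip 0.66 [307.6, 236.3] [ 0.47490794 -0.2981818   0.087     ]
scoop 0.68 [310.6, 83.0] [ 0.56589378 -0.30756244  0.012     ]
scoop_grip 0.57 [455.8, 218.4] [ 0.48559039 -0.30445234  0.087     ]
scoop 0.66 [451.0, 187.9] [ 0.57566961 -0.32155257  0.012     ]
scoop_lip 0.93 [447.4, 167.8] [ 0.62808719 -0.31776191  0.012     ]
```

View pics/w1.png

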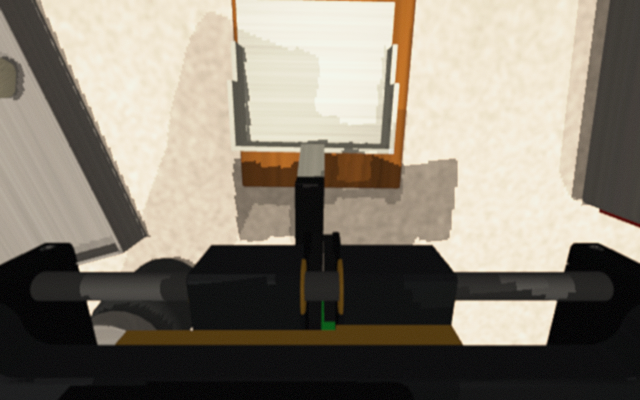

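Run:
```python
from h import *
c,E=cal('wrist');o=get_obs()
print(c['fx'],c['cx'],c['cy'],-E[:3,:3].T@E[:3,3],o['tool_pos'],E[:3,:3].round(2))
for p in ([.4718,-.307,.0696],[.4718,-.307,.0886],[.4718,-.2998,.098],[.41,-.293,.098],[.508,-.303,.098]): print(p,np.round(proj('wrist',p)))
# back to w0 pose: camera was .123 higher and .0136 further +y, +.0056 x
C2=E.copy(); sh=np.array([.0056,.0136,.1233]); C2[:3,3]=E[:3,3]-E[:3,:3]@sh
for p,z in(((329,250),.098),((329,150),.098),((329,138),.05)): print('w0',p,z,ray('',p,z,(c,C2)))
print('w1 neck top',ray('',(310,180),.098,(c,E)))
t=lambda u,v,z: ray('top',(270+u/3.5,125+v/3.5),z,cal('top'))
print('top handle end',t(648,432,.098),'start',t(648,288,.098))
```

```text
314.5882580769715 321.422299277939 198.8538810279892 [ 0.54841606 -0.31386531  0.26161957] [ 0.47179399 -0.30705037  0.06958784] [[-0.1  -0.99  0.  ]
 [-0.95  0.1   0.28]
 [-0.28  0.03 -0.96]]
[0.4718, -0.307, 0.0696] [323. 229.]
[0.4718, -0.307, 0.0886] [323. 241.]
[0.4718, -0.2998, 0.098] [310. 249.]
[0.41, -0.293, 0.098] [310. 340.]
[0.508, -0.303, 0.098] [309. 187.]
w0 (329, 250) 0.098 [ 0.41641215 -0.29409168  0.098     ]
w0 (329, 150) 0.098 [ 0.51549099 -0.30337873  0.098     ]
w0 (329, 138) 0.05 [ 0.52155062 -0.3050717   0.05      ]
w1 neck top [ 0.51159901 -0.30408335  0.098     ]
top handle end [ 0.41563432 -0.29282119  0.098     ] start [ 0.50955023 -0.30252424  0.098     ]
```

Run:
```python
from h import *
im=cv2.imread('pics/w1.png')[170:340,240:400]
im=np.clip(im.astype(float)*2.2,0,255).astype(np.uint8)
a=cv2.resize(im,None,fx=3.5,fy=3.5)
cv2.imwrite('pics/w1c.png',a); o=get_obs(); print(o['grip_width'],o['grasp_force'],o['time_s'])
```

```text
0.00033522422211845185 0.0 5.2
```

View pics/w1c.png

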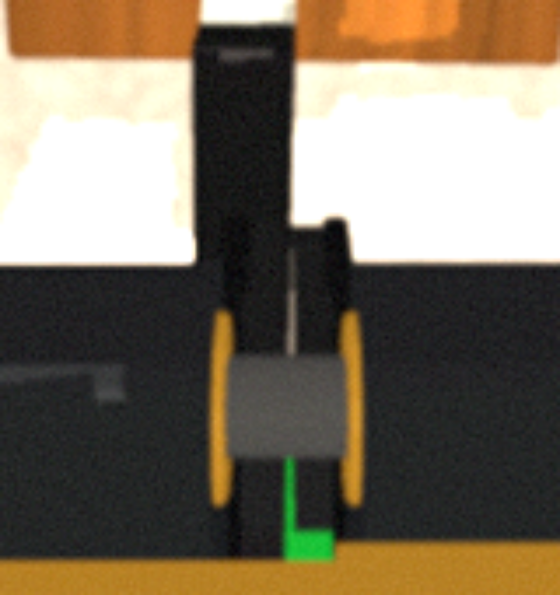

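```bash
python3 -m creep '0 0.006 0 0 0.06;0 0 0 0 0.06;0 0 0 0 0.06;0 0 0 0 0.06;0 0 0 0 0.06;0 0 0 0 0.06;0 0 -0.01 0 0.06;0 0 -0.012 0 0.06' 60
python3 - <<'E'
from h import *
im=snap('wrist')
print(proj('wrist',get_obs()['tool_pos']))
r=finder.tip_of('scoop_grip','wrist')[:1]; print(r and (r[0]['p'],r[0]['xy'],ray('wrist',r[0]['xy'],.087)))
g=im.sum(2)
for row in (180,190,200,210,220,225,230,235,240):
    d=np.where(g[row,200:450]<110)[0]+200; s=np.split(d,np.where(np.diff(d)>1)[0]+1); print(row,[(int(k[0]),int(k[-1])) for k in s if len(k)>2])
E
python3 -m creep '0 0 0 0 0;0 0 0 0 0;0 0 0 0 0;0 0 0 0 0;0 0 0 0 0;0 0 0 0 0'
```

```text
time_s: 6.2
tool_pos: [0.4717, -0.3011, 0.0468]
tool_rot: [180.0, 0.0, -5.7]
force: [-0.7, 0.2, -0.4]
grip_width: 0.0593
grasp_force: 0.0
[np.float64(322.70212745098416), np.float64(228.88417967018992)]
(0.98, [317.1, 251.4], array([ 0.47474892, -0.29754377,  0.087     ]))
180 []
190 [(304, 336)]
200 [(304, 336)]
210 [(304, 335)]
220 [(304, 335)]
225 [(304, 335)]
230 [(304, 334)]
235 [(252, 259), (262, 266), (304, 334), (377, 382), (384, 391)]
240 [(249, 267), (304, 334), (376, 394)]
time_s: 7.05
tool_pos: [0.4718, -0.301, 0.0477]
tool_rot: [180.0, -0.0, -5.7]
force: [0.2, 0.1, 0.8]
grip_width: 0.0159
grasp_force: 60.0
```

```bash
python3 -m creep '0 0 0.02 0 0;0 0 0.04 0 0;0 0.01 0.04 2 0;-0.01 0.04 0 2.7 0;-0.01 0.05 0 3 0;-0.012 0.05 0 3 0;-0.011 0.045 0 3 0;-0.01 0.021 0 2 0'; python3 -m creep '0 0 0 0 0;0 0 0 0 0'
python3 - <<'E'
from h import *
o=get_obs();p=o['tool_pos'];y=np.radians(o['tool_rot'][2])
im=snap('wrist')
for n,d in (('scoop_lip',[.146,0]),('scoop',[.096,0])):
  r=finder.tip_of(n,'wrist')
  for q in r[:1]:
    e=p+np.array([np.cos(y)*d[0],np.sin(y)*d[0],-.036]); print(n,q['p'],q['xy'],'expected',np.round(proj('wrist',e)))
snap('top')
for q in finder.tip_of('lump1','top')[:6]: print(q['p'],q['xy'])
E
```

```text
time_s: 8.05
tool_pos: [0.4179, -0.0827, 0.1473]
tool_rot: [180.0, 0.0, 10.3]
force: [-0.9, -0.7, -1.6]
grip_width: 0.0154
grasp_force: 60.0
time_s: 8.3
tool_pos: [0.419, -0.0866, 0.1476]
tool_rot: [180.0, -0.0, 9.9]
force: [-0.1, 0.8, -1.9]
grip_width: 0.0156
grasp_force: 60.0
scoop 0.88 [321.2, 75.6] expected [323.  78.]
0.7 [348.2, 152.9]
0.65 [311.3, 193.1]
0.59 [325.7, 163.2]
0.56 [351.9, 183.2]
0.49 [330.5, 186.0]
```

```bash
python3 -m creep '0 0 -0.04 0 0;0 0 -0.04 0 0;0 0 -0.02 0 0;0 0 -0.005 0 0;0 0 0 0 0'; python3 -m creep '0 0 -0.003 0 0;0 0 0 0 0'
```

```text
time_s: 9.18
tool_pos: [0.4192, -0.0853, 0.0429]
tool_rot: [-180.0, -0.0, 10.0]
force: [0.6, 0.4, -1.2]
grip_width: 0.0153
grasp_force: 60.0
time_s: 9.43
tool_pos: [0.4193, -0.0852, 0.0401]
tool_rot: [180.0, -0.1, 10.0]
force: [0.3, 0.3, -1.3]
grip_width: 0.0154
grasp_force: 60.0
```

```bash
python3 -m creep '0 0 -0.0015 0 0;0 0 0 0 0'; python3 -m creep '0.016 0.0028 -0.0007 0 0;0.020 0.0035 0 0 0;0.020 0.0035 0 0 0;0.020 0.0035 0 0 0;0.016 0.0028 0 0 0;0.012 0.0021 0 0 0;0 0 0 0 0'
python3 - <<'E'
from h import *
snap('wrist','w2.png')
E
```

```text
time_s: 9.68
tool_pos: [0.4193, -0.0852, 0.0386]
tool_rot: [180.0, -0.0, 10.0]
force: [-0.6, 0.1, 0.4]
grip_width: 0.0153
grasp_force: 60.0
time_s: 10.55
tool_pos: [0.5235, -0.0671, 0.0386]
tool_rot: [180.0, 0.0, 10.1]
force: [-4.9, -1.3, 9.7]
grip_width: 0.0154
grasp_force: 60.0
```

View pics/w2.png

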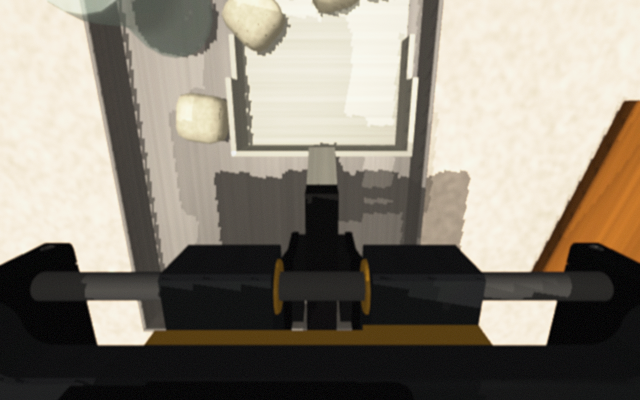

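```bash
cat >> h.py <<'E'
def tray(p,yaw=10):
    a=np.radians(yaw);d=np.array(p)[:2]-[.562,-.0287];return np.array([np.cos(a)*d[0]+np.sin(a)*d[1],-np.sin(a)*d[0]+np.cos(a)*d[1]])
E
python3 - <<'E'
from h import *
o=get_obs();p=o['tool_pos'];print('tool tray',tray(p))
sc=tray(p)+[.096,0]
for z in(.02,):
  for q in((253,22),(337,3),(200,118)): print(q,tray(ray('wrist',q,z)),'in scoop',tray(ray('wrist',q,z))-sc)
snap('top'); 
for q in finder.masks_of('lump1','top')[:7]: w=tray(ray('top',q['xy'],.022)); print('top',q['p'],q['xy'],w,'scoop',w-sc)
snap('scene'); 
for q in finder.masks_of('lump1','scene')[:7]: w=tray(ray('scene',q['xy'],.02)); print('scene',q['p'],q['xy'],w,'scoop',w-sc)
E
```

```text
tool tray [-0.04456757 -0.03114258]
(253, 22) [0.08109421 0.0107589 ] in scoop [0.02966178 0.04190148]
(337, 3) [ 0.09111186 -0.03941065] in scoop [ 0.03967943 -0.00826807]
(200, 118) [0.02540478 0.04856668] in scoop [-0.02602765  0.07970926]
top 0.7 [326.4, 169.1] [0.07488257 0.00309824] scoop [0.02345014 0.03424083]
top 0.55 [322.3, 151.6] [0.12190247 0.00329565] scoop [0.07047004 0.03443823]
scene 0.68 [238.6, 259.5] [ 0.19023686 -0.1192736 ] scoop [ 0.13880443 -0.08813101]
scene 0.58 [305.4, 237.0] [0.07882559 0.01655407] scoop [0.02739316 0.04769666]
```

```bash
python3 -m creep '0.010 0.0018 0 0 0;0.0085 0.0015 0 0 0;0 0 0 0 0'; python3 -m creep '0.004 0.0007 0 0 0;0 0 0 0 0';python3 - <<'E'
from h import *
o=get_obs();p=o['tool_pos'];sc=tray(p)+[.096,0];print('scoop tray',sc)
snap('top'); 
for q in finder.masks_of('lump1','top')[:7]: w=tray(ray('top',q['xy'],.022)); print('top',q['p'],q['xy'],w,'scoop',w-sc)
im=snap('scene','s1.png',(180,150,420,320),3.2)
for q in finder.masks_of('lump1','scene')[:7]: w=tray(ray('scene',q['xy'],.02)); print('scene',q['p'],q['xy'],w,'scoop',w-sc)
E
```

```text
time_s: 11.18
tool_pos: [0.5414, -0.0639, 0.0379]
tool_rot: [180.0, 0.0, 10.0]
force: [-3.4, -0.8, 4.2]
grip_width: 0.0154
grasp_force: 59.9
time_s: 11.42
tool_pos: [0.5454, -0.0629, 0.0379]
tool_rot: [180.0, 0.0, 10.0]
force: [-2.5, -0.1, 5.9]
grip_width: 0.0154
grasp_force: 59.9
scoop tray [ 0.07374646 -0.03076472]
top 0.67 [323.2, 169.3] [0.07610945 0.01102095] scoop [0.00236299 0.04178567]
top 0.41 [326.3, 150.7] [ 0.12203837 -0.00706533] scoop [0.04829191 0.02369939]
scene 0.59 [303.0, 237.6] [0.08232458 0.01124974] scoop [0.00857812 0.04201446]
scene 0.54 [276.1, 236.5] [ 0.09568744 -0.05583108] scoop [ 0.02194098 -0.02506636]
scene 0.5 [265.2, 237.8] [ 0.10682069 -0.08109064] scoop [ 0.03307423 -0.05032592]
scene 0.47 [288.8, 241.4] [ 0.10365583 -0.01960784] scoop [0.02990937 0.01115688]
```

View pics/s1.png

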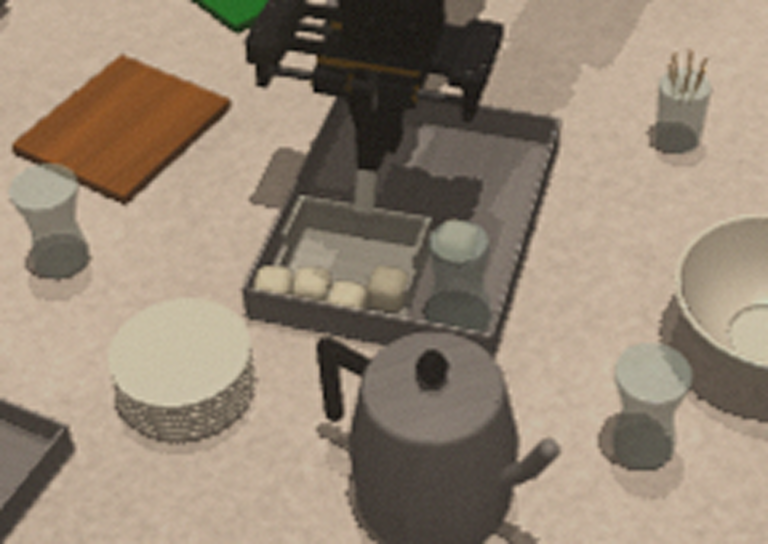

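```bash
python3 -m creep '0.0026 -0.003 0 0 0;0.0006 -0.0035 0 0 0;0 0 0 0 0';python3 - <<'E'
from h import *
o=get_obs();p=o['tool_pos'];sc=tray(p)+[.096,0];print('scoop tray',sc)
im=snap('scene')
for q in finder.masks_of('lump1','scene')[:7]:
  for z in (.02,): w=tray(ray('scene',q['xy'],z)); print('scene',round(q['p'],2),q['xy'],w,'scoop',w-sc)
snap('wrist','w3.png',(180,0,480,200),2.5)
E
```

```text
time_s: 12.0
tool_pos: [0.5472, -0.0651, 0.0379]
tool_rot: [-179.7, 0.1, 10.3]
force: [-7.0, 7.0, 9.9]
grip_width: 0.0155
grasp_force: 60.0
scoop tray [ 0.07508069 -0.03331597]
scene 0.66 [276.4, 237.6] [ 0.09910115 -0.05387939] scoop [ 0.02402046 -0.02056342]
scene 0.6 [288.6, 242.3] [ 0.10668253 -0.01917779] scoop [0.03160184 0.01413817]
scene 0.59 [300.9, 237.1] [0.08199654 0.00562472] scoop [0.00691585 0.03894068]
scene 0.45 [265.2, 237.6] [ 0.10617031 -0.08132295] scoop [ 0.03108962 -0.04800698]
scene 0.34 [293.1, 224.2] [ 0.0431543  -0.02695511] scoop [-0.03192639  0.00636086]
scene 0.27 [423.3, 243.2] [0.02581431 0.3066947 ] scoop [-0.04926638  0.34001066]
```

View pics/w3.png

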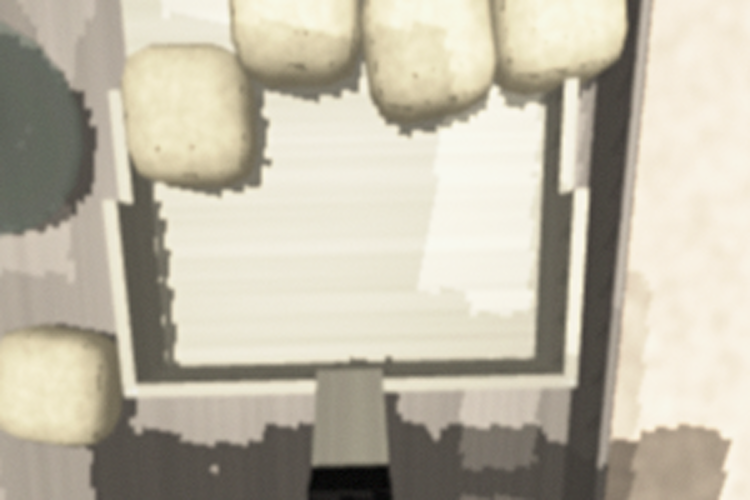

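```bash
python3 -m creep '-0.0015 0.0015 0 0 0;0 0 0.004 0 0;0 0 0.008 0 0;0 0 0.012 0 0;0 0 0.016 0 0;0 0 0.016 0 0;0 0 0.016 0 0;0 0 0.012 0 0'; python3 -m creep '0 0 0.008 0 0;0 0 0 0 0' ;python3 - <<'E'
from h import *
o=get_obs();p=o['tool_pos'];yw=o['tool_rot'][2];sc=tray(p,yw)+[.096,0];print('scoop',sc)
fl=p[2]-.0357
im=snap('scene')
for q in finder.masks_of('lump1','scene')[:7]: w=tray(ray('scene',q['xy'],fl+.016),yw); print('scene',round(q['p'],2),q['xy'],'scoop',w-sc)
im=snap('wrist')
for q in finder.masks_of('lump1','wrist')[:7]: w=tray(ray('wrist',q['xy'],fl+.02),yw); print('wrist',round(q['p'],2),q['xy'],'scoop',w-sc)
E
```

```text
time_s: 13.15
tool_pos: [0.5476, -0.0681, 0.1231]
tool_rot: [179.9, -0.1, 10.0]
force: [0.2, -0.6, -3.0]
grip_width: 0.0153
grasp_force: 59.9
time_s: 13.4
tool_pos: [0.5474, -0.0679, 0.13]
tool_rot: [180.0, -0.1, 10.0]
force: [-0.3, -0.7, -3.6]
grip_width: 0.0154
grasp_force: 59.9
scoop [ 0.07476094 -0.03601813]
scene 0.68 [259.1, 214.7] scoop [ 0.04224741 -0.04873607]
scene 0.58 [299.4, 210.7] scoop [0.00523522 0.04028946]
scene 0.54 [272.9, 211.9] scoop [ 0.0249738  -0.02001928]
scene 0.46 [288.4, 220.6] scoop [0.04386233 0.02481777]
wrist 0.86 [344.8, 18.2] scoop [ 0.02970825 -0.01261136]
wrist 0.78 [291.7, 17.7] scoop [0.03000711 0.01842797]
wrist 0.7 [391.9, 16.0] scoop [ 0.03081903 -0.04007898]
wrist 0.63 [226.7, 139.1] scoop [-0.03998984  0.06247834]
wrist 0.45 [5.7, 121.6] scoop [-0.02879893  0.20242872]
```

```bash
python3 -m creep '-0.008 0 0.01 0 0;-0.014 0.005 0.015 0 0;-0.016 0.012 0.015 0 0;-0.014 0.02 0.015 2 0;-0.01 0.028 0.012 2 0;-0.005 0.034 0.006 2 0;-0.002 0.036 0.002 2 0;0 0.036 0 2 0'; python3 -m creep '0 0.036 0 2 0;0 0.032 0 2 0;0 0.026 0 2 0;0 0.018 0 0 0;0 0.012 0 0 0;0 0.007 0 0 0;0 0.002 0 0 0;0 0 0 0 0';python3 - <<'E'
from h import *
o=get_obs();p=o['tool_pos'];yw=o['tool_rot'][2];sc=tray(p,yw)+[.096,0]
fl=p[2]-.0357
b=tray([.568,.28],yw)-sc; print('bowl in scoop',b)
im=snap('wrist')
for q in finder.masks_of('lump1','wrist')[:7]: w=tray(ray('wrist',q['xy'],fl+.02),yw); print('wrist',round(q['p'],2),q['xy'],'scoop',w-sc)
im=snap('scene')
for q in finder.masks_of('lump1','scene')[:7]: w=tray(ray('scene',q['xy'],fl+.016),yw); print('scene',round(q['p'],2),q['xy'],'scoop',w-sc)
im=snap('top')
for q in finder.tip_of('bowl','top')[:2]: print(q['p'],ray('top',q['xy'],0))
E
```

```text
time_s: 14.6
tool_pos: [0.4774, 0.1064, 0.2047]
tool_rot: [180.0, -0.0, 20.2]
force: [0.4, -0.1, -3.2]
grip_width: 0.0156
grasp_force: 59.9
time_s: 15.6
tool_pos: [0.4782, 0.2356, 0.2043]
tool_rot: [180.0, 0.0, 26.0]
force: [0.4, -0.1, -2.8]
grip_width: 0.0152
grasp_force: 59.9
bowl in scoop [0.00423546 0.0005991 ]
wrist 0.87 [292.1, 15.9] scoop [0.03243796 0.01787351]
wrist 0.77 [391.2, 15.5] scoop [ 0.0325737  -0.04037774]
wrist 0.76 [344.9, 16.7] scoop [ 0.03197989 -0.01317202]
wrist 0.69 [256.3, 54.1] scoop [0.01185532 0.04014789]
wrist 0.65 [514.5, 172.7] scoop [-0.06161396 -0.12907235]
scene 0.71 [415.4, 216.3] scoop [ 0.04357541 -0.04132311]
scene 0.71 [443.3, 216.1] scoop [0.0445957  0.01812786]
scene 0.55 [453.4, 199.6] scoop [-0.00667849  0.05193691]
scene 0.49 [426.6, 210.4] scoop [ 0.02612293 -0.01397615]
0.59 [0.56480674 0.27697508 0.        ]
0.23 [0.36805197 0.14104498 0.        ]
```

```bash
cat > m.py <<'E'
from h import *
o=get_obs();p=o['tool_pos'];y=np.radians(o['tool_rot'][2])
print(o['time_s'],'grip',round(o['grasp_force'],1),'F',o['force'].round(1),'T',o['wrist_torque'].round(3))
im=snap('wrist')
for n in('scoop_lip','scoop'):
  for q in finder.tip_of(n,'wrist')[:1]: print(n,round(q['p'],2),q['xy'])
for q in finder.masks_of('lump1','wrist')[:6]: print('lump',round(q['p'],2),q['xy'])
for th in (0,10,20,30,40,50):   # expected pan-centre/lip pixel for pitch th
  r=[]
  for a,b in((.096,-.075),(.146,-.075)):
    t=np.radians(th); f=a*np.cos(t)+b*np.sin(t); h=-a*np.sin(t)+b*np.cos(t)
    r+=list(np.round(proj('wrist',p+[np.cos(y)*f,np.sin(y)*f,.039+h])))
  print(th,r)
E
python3 m.py | cat; for f in 40; do :; done; python3 -m creep '0 0 0 0 0;0 0 0 0 0' 35 >/dev/null; python3 m.py | head -8; python3 -m creep '0 0 0 0 0;0 0 0 0 0' 22 >/dev/null; python3 m.py | head -8
```

```text
15.9 grip 59.9 F [-0.1  0.7 -2.7] T [-0.164  0.215  0.056]
scoop 0.59 [317.5, 79.7]
lump 0.94 [290.6, 13.5]
lump 0.89 [343.6, 17.8]
lump 0.87 [514.5, 171.7]
lump 0.85 [392.5, 14.3]
lump 0.82 [255.6, 53.9]
lump 0.34 [560.8, 5.8]
0 [np.float64(323.0), np.float64(78.0), np.float64(323.0), np.float64(-6.0)]
10 [np.float64(323.0), np.float64(101.0), np.float64(323.0), np.float64(29.0)]
20 [np.float64(323.0), np.float64(123.0), np.float64(323.0), np.float64(62.0)]
30 [np.float64(323.0), np.float64(146.0), np.float64(323.0), np.float64(93.0)]
40 [np.float64(323.0), np.float64(168.0), np.float64(323.0), np.float64(122.0)]
50 [np.float64(323.0), np.float64(191.0), np.float64(323.0), np.float64(150.0)]
16.35 grip 35.0 F [ 0.5  0.7 -3.4] T [-0.075  0.238 -0.021]
scoop 0.9 [318.1, 76.7]
lump 0.92 [347.3, 17.8]
lump 0.89 [291.1, 15.6]
lump 0.71 [515.0, 171.4]
lump 0.7 [398.1, 15.7]
lump 0.7 [255.8, 54.4]
0 [np.float64(323.0), np.float64(78.0), np.float64(323.0), np.float64(-6.0)]
16.8 grip 22.0 F [ 0.1 -1.1 -2.6] T [-0.076  0.213 -0.   ]
scoop 0.76 [319.7, 105.6]
lump 0.97 [387.3, 41.8]
lump 0.92 [294.9, 43.4]
lump 0.85 [514.9, 173.2]
lump 0.8 [267.5, 86.5]
lump 0.78 [344.5, 44.2]
0 [np.float64(323.0), np.float64(78.0), np.float64(323.0), np.float64(-7.0)]
```

```bash
python3 -m creep '0 0 -0.006 0 0;0 0 -0.004 0 0' 17 >/dev/null; python3 m.py | head -8; python3 -m creep '0 0 0 0 0;0 0 0 0 0' 14 >/dev/null; python3 m.py | head -8
```

```text
17.25 grip 17.0 F [ 0.5  0.1 -2.5] T [-0.043  0.118 -0.007]
scoop_lip 0.46 [319.2, 126.7]
scoop 0.81 [317.6, 126.9]
lump 0.96 [379.0, 64.5]
lump 0.89 [340.2, 68.9]
lump 0.82 [298.5, 66.1]
lump 0.74 [309.0, 31.7]
lump 0.71 [518.0, 174.1]
17.7 grip 14.0 F [ 0.4  0.3 -2. ] T [-0.012  0.011  0.019]
scoop_lip 0.61 [324.3, 97.9]
scoop 0.91 [319.7, 150.7]
lump 0.85 [303.2, 83.4]
lump 0.81 [327.8, 85.6]
lump 0.6 [359.3, 78.8]
lump 0.6 [519.1, 176.1]
lump 0.57 [277.0, 68.9]
```

```bash
python3 -m creep '0 0 0 0 0;0 0 0 0 0' 10 >/dev/null; python3 m.py | head -8; python3 -m creep '0 0 0.01 0 0;0 0 0.01 0 0' 8 >/dev/null; python3 m.py
python3 - <<'E'
from h import *
snap('wrist','w4.png',(160,0,560,250),2)
E
```

```text
18.15 grip 10.0 F [ 0.   0.3 -2.8] T [-0.03   0.008  0.002]
scoop_lip 0.81 [325.9, 96.7]
scoop 0.89 [320.3, 150.6]
lump 0.83 [325.2, 67.3]
lump 0.79 [297.3, 86.5]
lump 0.77 [354.8, 88.3]
lump 0.76 [521.4, 175.2]
lump 0.7 [329.6, 93.9]
18.6 grip 8.0 F [-0.3 -0.4 -1.7] T [-0.029  0.027  0.003]
scoop_lip 0.71 [325.4, 97.8]
scoop 0.84 [321.2, 152.1]
lump 0.85 [510.8, 171.2]
lump 0.73 [352.7, 87.4]
lump 0.62 [332.3, 90.6]
lump 0.6 [300.2, 87.0]
lump 0.59 [323.5, 69.9]
0 [np.float64(323.0), np.float64(78.0), np.float64(323.0), np.float64(-6.0)]
10 [np.float64(323.0), np.float64(101.0), np.float64(322.0), np.float64(29.0)]
20 [np.float64(322.0), np.float64(123.0), np.float64(322.0), np.float64(62.0)]
30 [np.float64(322.0), np.float64(146.0), np.float64(322.0), np.float64(93.0)]
40 [np.float64(322.0), np.float64(169.0), np.float64(322.0), np.float64(122.0)]
50 [np.float64(322.0), np.float64(191.0), np.float64(322.0), np.float64(150.0)]
```

View pics/w4.png

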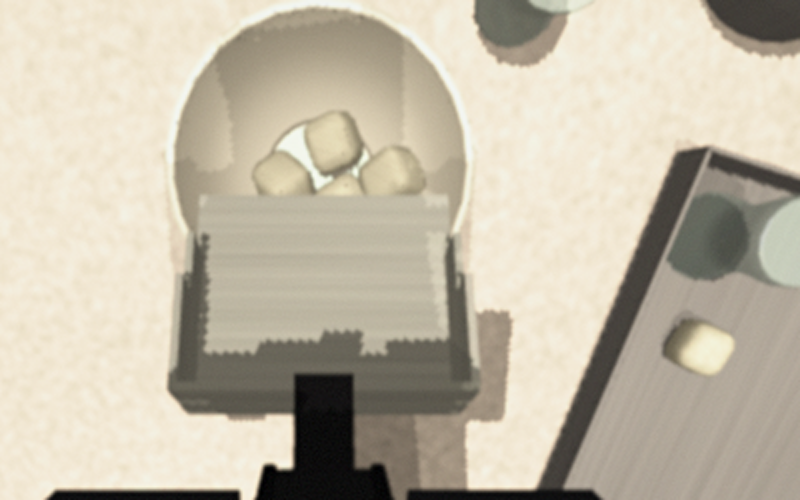

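```bash
python3 -m creep '0 0 0.015 0 0;0 -0.01 0.015 -2 0;0.005 -0.03 0 -3 0;0.005 -0.045 0 -3 0;0.005 -0.05 0 -3 0;0.005 -0.05 0 -3 0;0.005 -0.05 0 -3 0;0.005 -0.05 0 -3 0' 60 >/dev/null; python3 -m creep '0.005 -0.05 0 -3 0;0.005 -0.05 0 -3 0;0.005 -0.05 0 -3 0;0.005 -0.045 0 -3 0;0.005 -0.035 0 0 0;0.005 -0.022 -0.01 0 0;0.003 -0.012 -0.03 0 0;0 0 -0.03 0 0'; python3 -m creep '0 0 -0.02 0 0;0 0 -0.01 0 0;0 0 0 0 0'; python3 m.py
```

```text
time_s: 20.85
tool_pos: [0.5409, -0.3139, 0.1734]
tool_rot: [-180.0, -0.0, -6.1]
force: [0.6, 0.5, -2.3]
grip_width: 0.0157
grasp_force: 60.0
time_s: 21.22
tool_pos: [0.541, -0.3124, 0.1442]
tool_rot: [-180.0, 0.0, -5.9]
force: [0.5, 0.1, -1.2]
grip_width: 0.0156
grasp_force: 60.0
21.225 grip 60.0 F [ 0.5  0.1 -1.2] T [ 0.05   0.068 -0.02 ]
scoop_lip 0.69 [323.5, 96.6]
scoop 0.69 [319.0, 153.5]
lump 0.66 [8.7, 182.0]
0 [np.float64(321.0), np.float64(79.0), np.float64(321.0), np.float64(-5.0)]
10 [np.float64(321.0), np.float64(101.0), np.float64(321.0), np.float64(31.0)]
20 [np.float64(321.0), np.float64(124.0), np.float64(321.0), np.float64(63.0)]
30 [np.float64(322.0), np.float64(146.0), np.float64(321.0), np.float64(93.0)]
40 [np.float64(322.0), np.float64(169.0), np.float64(321.0), np.float64(122.0)]
50 [np.float64(322.0), np.float64(191.0), np.float64(321.0), np.float64(150.0)]
```

```bash
python3 -m creep '0 0 -0.015 0 0;0 0 -0.01 0 0;0 0 0 0 0' 40|sed -n 2,4p; for i in 1; do python3 -m creep '0 0 -0.003 0 0;0 0 0 0 0' 15|sed -n 2,4p; python3 -m creep '0 0 -0.003 0 0;0 0 0 0 0'|sed -n 2,4p;  done; python3 m.py|head -3
```

```text
tool_pos: [0.5398, -0.3123, 0.1175]
tool_rot: [-179.9, 0.2, -6.0]
force: [0.8, -0.6, -1.6]
tool_pos: [0.541, -0.3128, 0.1164]
tool_rot: [180.0, 0.0, -6.0]
force: [0.6, 0.1, -2.2]
tool_pos: [0.541, -0.3131, 0.1142]
tool_rot: [180.0, -0.0, -6.0]
force: [-2.1, 0.8, 2.6]
22.3 grip 15.0 F [-2.1  0.8  2.6] T [ 0.189  0.568 -0.022]
scoop_lip 0.64 [322.6, 95.6]
scoop 0.55 [320.6, 149.5]
```

Contact with the board at the expected height; now the arc back and down.

```bash
python3 -m creep '-0.011 0.0012 -0.0063 0 0;-0.0106 0.0011 -0.0068 0 0;-0.0101 0.0011 -0.0076 0 0;0 0 0 0 0' 12; python3 m.py|head -3; python3 -m creep '-0.0096 0.001 -0.0081 0 0;-0.0091 0.001 -0.0086 0 0;-0.0083 0.0009 -0.0091 0 0;0 0 0 0 0'; python3 m.py
```

```text
time_s: 23.0
tool_pos: [0.5074, -0.3091, 0.0913]
tool_rot: [-180.0, 0.2, -6.0]
force: [0.2, 1.0, -2.6]
grip_width: 0.0159
grasp_force: 12.0
23.0 grip 12.0 F [ 0.2  1.  -2.6] T [ 0.006  0.097 -0.014]
scoop_lip 0.86 [322.4, 54.2]
scoop 0.89 [318.1, 121.2]
time_s: 23.7
tool_pos: [0.4804, -0.3063, 0.0657]
tool_rot: [-180.0, 0.2, -6.0]
force: [0.6, -0.6, -2.0]
grip_width: 0.016
grasp_force: 12.0
23.7 grip 12.0 F [ 0.6 -0.6 -2. ] T [ 0.067  0.168 -0.052]
scoop_lip 0.85 [324.2, 14.2]
scoop 0.65 [318.8, 92.9]
lump 0.37 [324.6, 103.4]
0 [np.float64(323.0), np.float64(80.0), np.float64(323.0), np.float64(-3.0)]
10 [np.float64(323.0), np.float64(103.0), np.float64(323.0), np.float64(32.0)]
20 [np.float64(322.0), np.float64(125.0), np.float64(322.0), np.float64(64.0)]
30 [np.float64(322.0), np.float64(148.0), np.float64(322.0), np.float64(95.0)]
40 [np.float64(322.0), np.float64(170.0), np.float64(322.0), np.float64(123.0)]
50 [np.float64(322.0), np.float64(192.0), np.float64(322.0), np.float64(151.0)]
```

Pitch is down to about 5°; finish levelling, then press lightly.

```bash
python3 -m creep '-0.007 0.0007 -0.0096 0 0;-0.006 0.0006 -0.0075 0 0;0 0 0 0 0' 12; python3 m.py|head -4; python3 -m creep '0 0 -0.002 0 0;0 0 0 0 0' 8; python3 m.py|head -4
```

```text
time_s: 24.28
tool_pos: [0.4679, -0.305, 0.0489]
tool_rot: [-180.0, 0.1, -6.0]
force: [0.7, -0.3, -1.7]
grip_width: 0.0158
grasp_force: 12.0
24.275 grip 12.0 F [ 0.7 -0.3 -1.7] T [0.05  0.163 0.043]
scoop 0.58 [317.9, 76.7]
lump 0.64 [318.1, 92.1]
0 [np.float64(323.0), np.float64(79.0), np.float64(323.0), np.float64(-5.0)]
time_s: 24.72
tool_pos: [0.4693, -0.3053, 0.0483]
tool_rot: [180.0, 0.0, -6.0]
force: [-1.5, 0.7, 2.5]
grip_width: 0.0157
grasp_force: 8.0
24.725 grip 8.0 F [-1.5  0.7  2.5] T [0.281 0.61  0.04 ]
scoop 0.69 [317.9, 78.4]
0 [np.float64(322.0), np.float64(77.0), np.float64(322.0), np.float64(-7.0)]
10 [np.float64(322.0), np.float64(100.0), np.float64(322.0), np.float64(28.0)]
```

Flat on the board. Release, back up, verify.

```bash
python3 -m creep '0 0 0 0 0.06;0 0 0 0 0.06;0 0 0 0 0.06;0 0 0 0 0.06;0 0 0 0 0.06;0 0 0.02 0 0.06;0 0 0.04 0 0.06;0 0 0.05 0 0.06'; python3 -m creep '-0.03 0 0.05 0 0.06;0 -0.05 0.05 0 0.06;0 -0.05 0 0 0.06;0 0 0 0 0.06'
python3 - <<'E'
from h import *
snap('top')
for n,z in(('scoop_grip',.087),('scoop_lip',.012),('scoop',.012),('bowl',0),('tray_glass',.003),('glass_a',0),('tea_tin',0),('pick_glass',0)):
  for q in finder.tip_of(n,'top')[:2]: print(n,round(q['p'],2),np.round(q['xy']),ray('top',q['xy'],z)[:2].round(3))
for q in finder.masks_of('lump1','top')[:8]: print('lump',round(q['p'],2),q['xy'],ray('top',q['xy'],.03)[:2].round(3))
for q in finder.masks_of('board','top')[:2]: print('board',q['p'],q['xy'])
snap('scene')
for n,z in(('scoop_grip',.087),('scoop_lip',.012),('scoop',.012)):
  for q in finder.tip_of(n,'scene')[:1]: print('S',n,round(q['p'],2),ray('scene',q['xy'],z)[:2].round(3))
E
```

```text
time_s: 25.92
tool_pos: [0.4685, -0.3048, 0.158]
tool_rot: [-179.9, 0.1, -6.0]
force: [0.1, -1.7, 0.0]
grip_width: 0.0599
grasp_force: 0.0
time_s: 26.42
tool_pos: [0.4371, -0.4041, 0.2516]
tool_rot: [179.9, 0.0, -6.4]
force: [-0.2, 0.6, -1.1]
grip_width: 0.0601
grasp_force: 0.0
scoop_grip 0.65 [454. 219.] [ 0.484 -0.3  ]
scoop_lip 0.65 [448. 170.] [ 0.624 -0.318]
scoop 0.77 [450. 194.] [ 0.56  -0.316]
bowl 0.59 [424. 136.] [ 0.72 -0.27]
bowl 0.57 [210. 202.] [0.569 0.283]
tray_glass 0.81 [303. 170.] [0.641 0.047]
glass_a 0.59 [422. 135.] [ 0.722 -0.264]
glass_a 0.56 [234. 149.] [0.706 0.223]
tea_tin 0.59 [391. 260.] [ 0.404 -0.16 ]
pick_glass 0.79 [266. 280.] [0.37  0.146]
lump 0.49 [207.6, 192.8] [0.585 0.282]
lump 0.48 [219.4, 202.7] [0.559 0.252]
lump 0.44 [223.2, 192.3] [0.585 0.243]
board 0.98 [443.8, 209.6]
board 0.93 [462.3, 301.0]
S scoop_grip 0.85 [ 0.455 -0.311]
S scoop_lip 0.66 [ 0.623 -0.326]
S scoop 0.72 [ 0.385 -0.369]
```

```bash
python3 -c "
from cell import ticket
print(ticket.sign_off())"
```

```text
the job is handed in; nothing more can be done
None
```

I handed the job in at about 26.5 s of the 64 s allowed: four lumps are in the bowl, the fifth is still in the tray, and the scoop is flat on its wooden board; sign-off returned no verdict.

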